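Pop a wound spool off its spindle with the pedal and box it

TASK

Press the red pedal of the spool lifter all the way down to its stop so that the golden spool rises out of the guard ring, and let the pedal come back up. Then draw the raised spool straight up off its spindle and set it down upright, without dropping it, on the cork disc in the empty compartment of the green bobbin box. Leave everything else on the table where it is.

Things in the scene. Friction and masses are not known exactly. Their poses are not given: they have to be found in the camera images.
- winder: Spool lifter, screwed to the table: blue base plate 235 x 100 x 10 mm, red pedal at its -x end, upright steel spindle inside an aluminium guard ring at its +x end. Origin on the table under the pedal's pivot; +x points from pedal to spindle, z up. The pivot is a cross pin along y at z = 50 mm; the spindle axis is at x = +75 mm, y = 0.
- pedal (a joint): Angle of the pedal about its pivot pin, rad: 0 up at rest, 0.48 fully down on its stop; a spring brings it back. Pressing takes about 4 N at the top and 12 N at the bottom. As it goes down, the fork at its other end pushes the lift plate up.
- pedal_pad (a point): Centre of the top face of the red ribbed pedal pad, 55 mm long (winder x) x 64 mm wide x 8 mm thick, 100 mm from the pivot; moves with the pedal. 78 mm above the table at rest (face sloping 0.24 rad, free end higher), 30 mm above the table at the stop (free end lower by the same slope).
- lift (a joint): Height of the round black plate (58 mm across, 6 mm thick) under the spool above its lowest place, m: 0 down, about 0.035 when the pedal has been pressed to its stop. It stays up by friction when the pedal returns; pushing down on the spool with more than about 4 N sinks it again.
- spindle_tip (a point): Tapered tip of the upright steel spindle (18 mm thick), on its axis, 126 mm above the table. The guard ring round the spindle (bore 68 mm, outside 76 mm) stands on four thin rods and reaches from 78.5 to 114.5 mm above the table.
- spool: The golden wound spool: a round tube of wound thread, 56 mm outside diameter, 70 mm tall, bore 24 mm, about 0.14 kg. Origin at the centre of its underside, z along its axis. At the start it sits on the spindle, its top about flush with the guard ring's rim, so it cannot be gripped; after the pedal stroke about 35 mm of it stands above the rim.
- bobbin_box: Green open plastic box fixed to the table, 210 mm (x) x 112 mm (y) x 40 mm tall, walls and floor 5 mm. Origin at the centre of its underside. A divider across the middle makes two compartments, centred at x = +51 and -51 mm, each 97 x 102 mm inside; one holds the purple spool, the other a cork disc.
- cork: Flat round cork disc, 84 mm across, 3 mm thick, fixed to the floor in the middle of the empty compartment. Origin at the centre of its underside, z up.
- cork_top (a point): Centre of the cork disc's top face, 8 mm above the table.
- spare_spool: Purple spool of the same size, standing in the other compartment; leave it there. Origin at the centre of its underside.
- votive: Amber glass votive cup, 68 mm across, 65 mm tall; leave alone. Origin under its centre.
- thimble: Steel thimble, 22 mm across, 26 mm tall; leave alone. Origin under its centre.
- tin: Round aluminium tin with snap lid, 92 mm across, 38 mm tall; leave alone. Origin under its centre.
- mug: Blue mug, 76 mm across, 85 mm tall; leave alone. Origin under its centre.

How it is judged:
By the outcome, as a careful person would: the job done as asked, in the order asked, and still so for the second after the job is handed in, with the robot touching nothing.
It also fails if it takes over 51 s, if anything falls off the work surface, if the arm or the gripper's body presses on something with over 40 N, if the wrist force passes 120 N, or if a joint passes its speed limit or range.

ROBOT

A 6-joint arm with a two-finger parallel gripper is mounted at the origin on the work surface. World frame = base frame: x ahead of the robot, y to its left, z up, the work surface at z = 0. Lengths are in m, angles in rad, forces in N, time in s.
With the tool pointing down it reaches from about 0.35 to 0.875 m from the base axis. Payload 4.2 kg.
Tool frame: the origin (TCP) lies between the finger pads; the fingertips stand 22 mm ahead of it and the grasp point (between the pads) lies 3 mm ahead of it; z points along the fingers, x is the direction in which the jaws open and shut, and the axes are right-handed (so a half turn about z gives the same grasp; the last joint's range is limited). The gripper opens to 85 mm and grips with 20 to 120 N. Pads are 22 mm wide; open, the fingers measure 114 mm over their backs; the gripper's body (76 mm by 85 mm) begins 54 mm behind the grasp point. The pads swing forward as they close: fully open they stand 13 mm farther back than shut.
Start: joints at [-0.892, 0.385, 0.008, 0, -1.194, -0.259], TCP at [0.255, -0.571, 0.253] pointing down, gripper open.
Joint ranges: [-3.14, 3.14], [-1.21, 2.06], [-1.07, 1.41], [-3.16, 2.05], [-2.99, -0.16], [-3.1, 3.1]. Speed limits (rad/s): [2.79, 2.79, 3.14, 3.14, 3.14, 3.14].

INTERFACE

Orientations are given as a rotation vector (axis times angle).
In Python, from plant import ctrl, effector, solve_ik, imaging, workorder, masks_of, readout gives the robot as it stands. Calls block until the motion is done:
- ctrl.move_to(position, orientation): joint-space move of the TCP to a pose.
- ctrl.move_l(position, orientation=None, rate=0.15): straight line of the TCP; orientation=None keeps the orientation; rate is the mean speed in m/s.
- ctrl.set_joints(angles): joint-space move.
- effector.command_gripper(opening, effort=None): finger opening in m; effort is the grip in N (None keeps the last); returns when the fingers have stopped.
- ctrl.wait(seconds).
- solve_ik(position, orientation): joint angles nearest the present ones, or None.
- imaging.snapshot(name): name is "scene" or "top"; returns a dict with "frame" (420x560x3 uint8, red, green, blue), "mtx" (3x3 intrinsics, pixels), "world_from_camera" (4x4, takes a point from camera to world coordinates). Camera axes: x right, y down, z forward; pixel columns grow to the right and rows downward; lengths in m; the calibration is good to about 2 mm. A picture is of the moment at which its call begins. There is no depth.
A pose or a line that the arm cannot do raises ctrl.IKError and nothing moves.
- workorder.sign_off(): hands the job in, once; it reports no verdict.
Trained networks look in the newest picture that a camera, given by its name, has taken for a name from the list of things; names that differ only in an ending like _2 or _b are one class to them, and where a whole thing is asked for, a point or a joint stands for the part that bears it (a point fixed in the world has none). Each returns a list of dicts, best first, with "conf" (0 to 1); they miss things now and then, are a little off and sometimes report something else, mostly with a low value. They report only what shows in the picture. A call takes as long as a camera call.
- masks_of(camera, target): "region" (420x560 bool, what is visible of it) and "xy" ([column, row] in pixels, amid what is visible of it).
Readings, each from a call of its own:
- readout.get_time_s(): time.
- readout.get_joints(): joint angles.
- readout.get_dq(): joint speeds.
- readout.get_effort(): joint torques, N m.
- readout.get_tool_pos(): TCP position.
- readout.get_tcp_rot(): TCP orientation.
- readout.get_contact_force(): force on the tool from outside, world axes, zero at the start.
- readout.get_wrist_torque(): the same for the moment, N m.
- readout.get_grip_width(): finger opening in m.
Only numpy, scipy, OpenCV 4.12 (cv2) and the standard library are available. Lean on these libraries where they do the work, as an engineer would, in place of code of your own. Each camera call takes 0.05 s, during which the arm holds its last target.

## Working session

There is one attempt and no reset: what is moved stays moved. The work goes in short steps, each a Python script; the robot and the scene stay as the last script left them, time stands still between calls to the robot, and variables do not carry over. Pictures are saved under pics/ and viewed, and the job is handed in when it is done.

```bash
ls; mkdir -p pics
cat > h.py <<'E'
import numpy as np, cv2
from plant import ctrl, effector, solve_ik, imaging, workorder, masks_of, readout
def snap(cam,fn):
    s=imaging.snapshot(cam); cv2.imwrite('pics/'+fn,s['frame'][:,:,::-1]); return s
def ray(s,px):
    K=np.array(s['mtx']);T=np.array(s['world_from_camera'])
    d=T[:3,:3]@np.linalg.solve(K,[px[0],px[1],1.0]); return T[:3,3],d
def at_z(s,px,z):
    o,d=ray(s,px); return o+d*(z-o[2])/d[2]
def proj(s,P):
    K=np.array(s['mtx']);T=np.array(s['world_from_camera'])
    c=T[:3,:3].T@(np.atleast_2d(P)-T[:3,3]).T; u=K@c; return (u[:2]/u[2]).T
E
python3 - <<'E'
from h import *
for cam in ['scene','top']:
    s=snap(cam,cam+'0.png')
    print(cam,np.round(s['world_from_camera'],3).tolist(),np.round(s['mtx'],1).tolist())
    for t in ['winder','pedal','pedal_pad','spindle_tip','spool','bobbin_box','cork','spare_spool','votive','thimble','tin','mug']:
        for m in masks_of(cam,t)[:2]:
            print(t,round(m['conf'],2),np.round(m['xy'],1),m['region'].sum(), np.round(at_z(s,m['xy'],0.0),3)[:2])
print(readout.get_time_s(),readout.get_tcp_rot())
E
```

```text
pics
scene [[0.725, 0.517, -0.455, 0.933], [0.689, -0.53, 0.495, -0.312], [0.014, -0.672, -0.74, 0.687], [0.0, 0.0, 0.0, 1.0]] [[410.0, 0.0, 272.8], [0.0, 410.0, 209.9], [0.0, 0.0, 1.0]]
winder 0.78 [303.5 200.7] 4739 [0.542 0.217]
pedal 0.98 [273.3 182.7] 1038 [0.451 0.212]
pedal_pad 0.88 [274.4 180.6] 1176 [0.447 0.219]
spindle_tip 0.57 [305.3 201.7] 5156 [0.547 0.218]
spool 0.7 [342.  184.6] 490 [0.573 0.323]
bobbin_box 0.7 [172.5 329.6] 5484 [ 0.581 -0.187]
bobbin_box 0.16 [302.8 198.1] 4792 [0.535 0.223]
cork 0.68 [193.7 345. ] 1739 [ 0.631 -0.179]
spare_spool 0.73 [147.3 304.8] 1463 [ 0.508 -0.189]
votive 0.88 [354.3 287.9] 1396 [0.764 0.109]
thimble 0.58 [282.  359.3] 142 [ 0.758 -0.091]
tin 0.67 [158.7 219.8] 1462 [ 0.351 -0.05 ]
mug 0.87 [393.4 168.3] 1515 [0.63 0.46]
top [[0.024, -0.989, 0.147, 0.377], [-1.0, -0.022, 0.017, 0.082], [-0.013, -0.147, -0.989, 1.345], [0.0, 0.0, 0.0, 1.0]] [[495.3, 0.0, 272.7], [0.0, 495.3, 200.3], [0.0, 0.0, 1.0]]
winder 0.79 [242.6 211.6] 2985 [0.544 0.186]
pedal 0.94 [242.1 229.3] 948 [0.495 0.186]
pedal_pad 0.87 [245.2 234.3] 741 [0.482 0.177]
pedal_pad 0.67 [332.6 283. ] 984 [ 0.357 -0.061]
spindle_tip 0.58 [243.3 214.3] 3047 [0.537 0.184]
spool 0.74 [224.4 176.4] 384 [0.641 0.24 ]
bobbin_box 0.68 [282.5 125.5] 539 [0.79  0.082]
bobbin_box 0.56 [383.3 202.6] 2151 [ 0.577 -0.198]
cork 0.9 [372.1 181. ] 737 [ 0.637 -0.168]
cork 0.56 [242.4 214.9] 3061 [0.535 0.187]
spare_spool 0.58 [388.2 218.4] 473 [ 0.534 -0.211]
spare_spool 0.53 [164.1 173.5] 997 [0.646 0.408]
votive 0.91 [283.7 126.5] 542 [0.787 0.079]
tin 0.77 [333.3 283.5] 1032 [ 0.356 -0.063]
mug 0.65 [160.5 171.1] 962 [0.652 0.418]
mug 0.49 [244.8 236.2] 803 [0.477 0.178]
1.3 [ 1.70991114e+00  2.63547099e+00 -4.10673909e-05]
```

View pics/scene0.png

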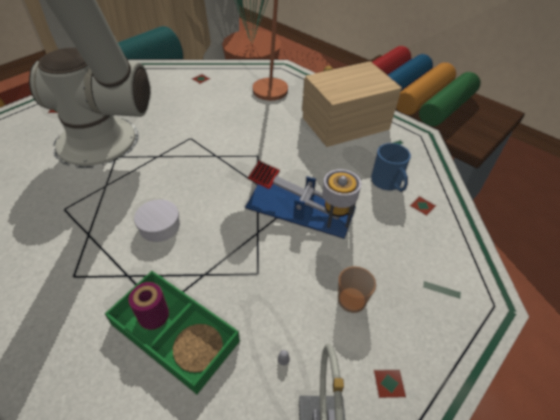

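View pics/top0.png

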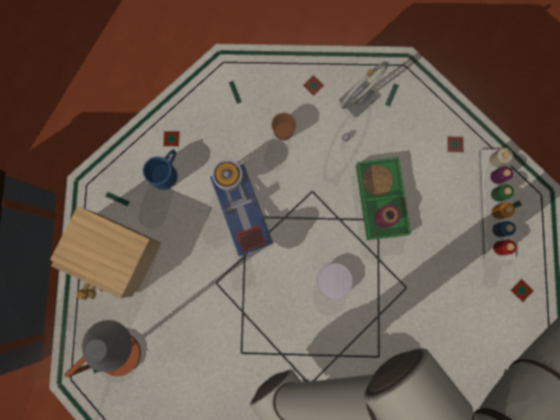

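The scene view shows the pedal at (263,174), the guard ring with spool at (341,183), the cork at (197,347) and the purple spool at (148,305). In the top view, the pedal is at (250,238), the ring at (228,174), the cork at (380,180) and the purple spool at (388,214). I'll zoom in for accurate fits.

Run:
```python
import cv2
s=cv2.imread('pics/scene0.png');t=cv2.imread('pics/top0.png')
cv2.imwrite('pics/zs.png',cv2.resize(s[145:245,235:370],None,fx=5.9,fy=5.9,interpolation=cv2.INTER_CUBIC))
cv2.imwrite('pics/zt.png',cv2.resize(t[150:260,195:285],None,fx=5.4,fy=5.4,interpolation=cv2.INTER_CUBIC))
a=cv2.resize(t[150:245,345:420],None,fx=4,fy=4,interpolation=cv2.INTER_CUBIC)
b=cv2.resize(s[265:395,100:245],None,fx=3,fy=3,interpolation=cv2.INTER_CUBIC)
import numpy as np
c=np.zeros((max(a.shape[0],b.shape[0]),a.shape[1]+b.shape[1],3),np.uint8);c[:a.shape[0],:a.shape[1]]=a;c[:b.shape[0],a.shape[1]:]=b
cv2.imwrite('pics/zb.png',c)
```

```text
(no output)
```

View pics/zs.png

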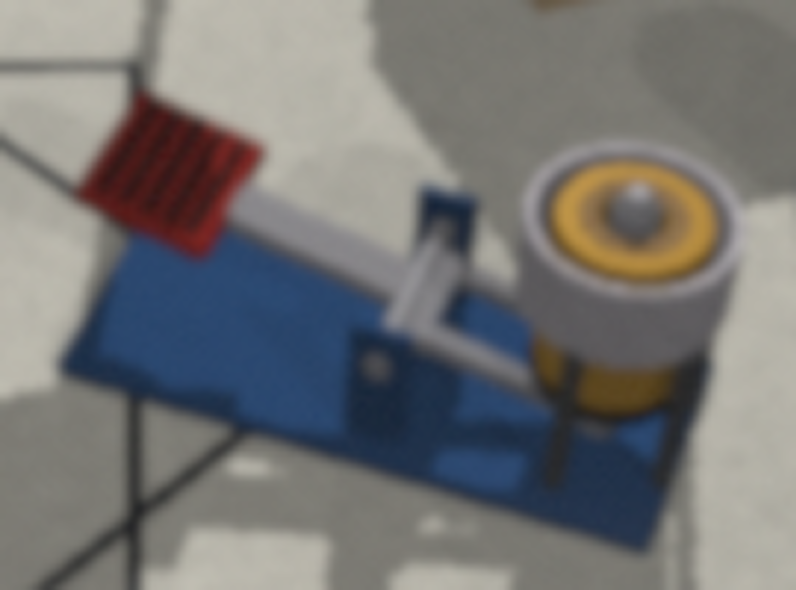

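View pics/zt.png

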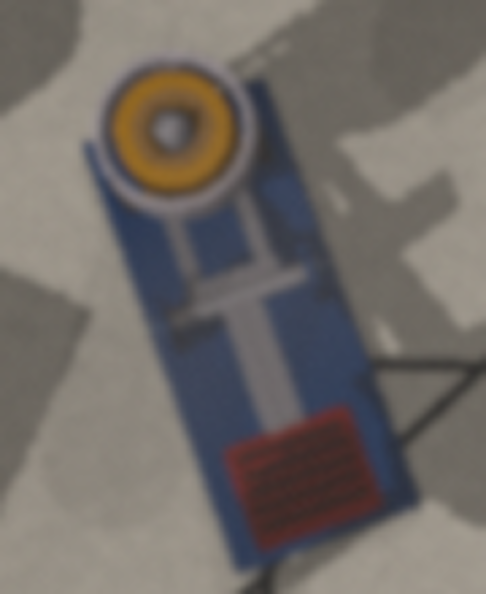

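View pics/zb.png

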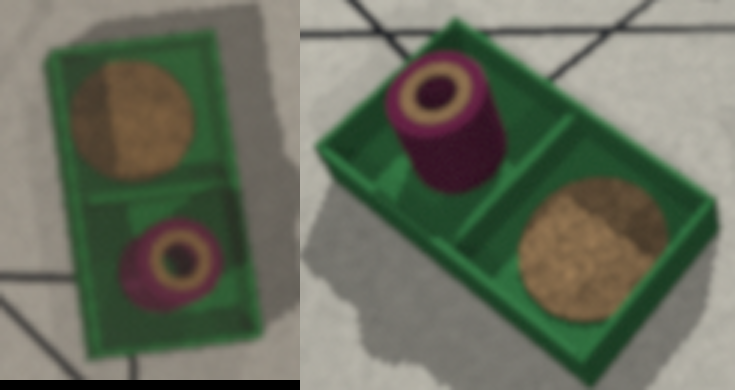

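```bash
cat > fit.py <<'E'
from h import *
from scipy.optimize import least_squares
S=imaging.snapshot('scene');T=imaging.snapshot('top')
def zp(u,sc,off): return (np.array(u,float)+.5)/sc-.5+np.array(off)
a=.24
def padpt(l,w): # l along x from pad center (free end negative)
    return np.array([-100+l*np.cos(a), w, 78-l*np.sin(a)])/1000
padc={'ff':padpt(-27.5,32),'fn':padpt(-27.5,-32),'pn':padpt(27.5,-32),'pf':padpt(27.5,32)}
zs=lambda *u: zp(u,5.9,(235,145)); zt=lambda *u: zp(u,5.4,(195,150))
# scene y: +y is up-left (far). 
obs=[(S,zs(638,185),np.array([75,0,126])/1e3),(S,zs(633,219),np.array([75,0,114.5])/1e3),
(S,zs(140,92),padc['ff']),(S,zs(78,190),padc['fn']),(S,zs(203,253),padc['pn']),(S,zs(265,152),padc['pf']),
(T,zt(173,128),np.array([75,0,126])/1e3),(T,zt(177,135),np.array([75,0,114.5])/1e3),
(T,zt(226,450),padc['pf']),(T,zt(349,405),padc['pn']),(T,zt(385,500),padc['fn']),(T,zt(262,550),padc['ff'])]
base=[(S,zs(62,368),-1,-1),(S,zs(645,550),1,-1),(T,zt(242,572),-1,1),(T,zt(418,503),-1,-1),(T,zt(262,80),1,-1),(T,zt(85,145),1,1)]
def W(p,P):
    c,s=np.cos(p[2]),np.sin(p[2]); return np.array([p[0]+c*P[0]-s*P[1],p[1]+s*P[0]+c*P[1],P[2]])
def res(p):
    r=[proj(c,W(p,P))[0]-u for c,u,P in obs]
    r+=[proj(c,W(p,np.array([p[3]+sx*.1175,sy*.05,.010])))[0]-u for c,u,sx,sy in base]
    return np.concatenate(r)
f=least_squares(res,[.58,.2,.3,-.01],loss='soft_l1')
print('winder',f.x.round(4)); print(np.round(res(f.x).reshape(-1,2),1).tolist())
print('spindle',W(f.x,np.array([.075,0,.126])),'pad',W(f.x,np.array([-.1,0,.078])))
for c,u,P in obs[:2]+obs[6:8]: print('ray',at_z(c,u,P[2]).round(4))
bt=lambda *u: zp(u,4,(345,150)); bs=lambda *u: zp(u,3,(100,265))
bo=[(T,bt(48,50),1,1),(T,bt(214,30),1,-1),(T,bt(262,335),-1,-1),(T,bt(90,356),-1,1),(S,bs(157,18),-1,1),(S,bs(417,200),1,1),(S,bs(17,147),-1,-1)]
def resb(p,sg):
    r=[proj(c,W(p,np.array([sg*sx*.105,sg*sy*.056,.04])))[0]-u for c,u,sx,sy in bo]
    r+=[proj(c,W(p,np.array([sg*.051,0,.008])))[0]-u for c,u in [(T,bt(132,121)),(S,bs(292,250))]]
    return np.concatenate(r)
g=least_squares(resb,[.58,-.19,.0],args=(1,),loss='soft_l1')
print('box',g.x.round(4),np.round(resb(g.x,1).reshape(-1,2),1).tolist())
print('cork',W(g.x,np.array([.051,0,.008])),[at_z(c,u,.008).round(4) for c,u in [(T,bt(132,121)),(S,bs(292,250))]])
E
python3 fit.py
```

```text
winder [ 0.56    0.1944  0.3853 -0.0103]
[[0.3, 2.2], [0.4, 0.6], [-1.8, -1.2], [-3.0, 0.3], [-1.0, 0.7], [-0.8, -0.9], [-1.0, -2.0], [-1.2, -2.4], [-0.6, -0.3], [-0.2, -0.7], [0.3, 0.8], [-0.5, 0.5], [-2.8, -0.6], [0.1, -0.5], [-0.9, 0.4], [1.3, -0.1], [0.1, -1.5], [-1.2, -0.9]]
spindle [0.62950035 0.22262618 0.126     ] pad [0.46733056 0.15685417 0.078     ]
ray [0.6252 0.2273 0.126 ]
ray [0.6279 0.2235 0.1145]
ray [0.6243 0.22   0.126 ]
ray [0.6234 0.2193 0.1145]
box [ 0.5884 -0.1885  0.137 ] [[-0.1, -1.8], [-0.3, -1.5], [-0.3, -0.3], [0.4, -0.7], [-0.1, -1.2], [0.7, 0.1], [-2.0, -0.3], [0.1, -0.0], [-2.0, -0.7]]
cork [ 0.63891756 -0.18156137  0.008     ] [array([ 0.6388, -0.1813,  0.008 ]), array([ 0.6423, -0.18  ,  0.008 ])]
```

```bash
cat >> h.py <<'E'
from scipy.spatial.transform import Rotation as R
def down(phi):
    x=np.array([np.cos(phi),np.sin(phi),0]); z=np.array([0,0,-1.]); y=np.cross(z,x)
    return R.from_matrix(np.c_[x,y,z]).as_rotvec()
YAW=.385
PAD=np.array([.4665,.156])
def best_down(pos,phi):
    q=readout.get_joints(); c=[]
    for k in (0,np.pi):
        s=solve_ik(pos,down(phi+k))
        if s is not None: c.append((np.abs(np.array(s)-q).max(),phi+k,s))
    return min(c,key=lambda t:t[0])
E
python3 - <<'E'
from h import *
print(readout.get_time_s())
p=[*PAD,.16]; b=best_down(p,YAW+np.pi/2); print(b)
for pos in ([.6265,.222,.14],[.6265,.222,.26],[.639,-.181,.07]):
    for ph in (YAW,YAW+np.pi/2,YAW+np.pi,.137,.137+np.pi/2,.137-np.pi/2):
        print(pos,round(ph,2),None if solve_ik(pos,down(ph)) is None else np.round(solve_ik(pos,down(ph)),2))
effector.command_gripper(0.0,40)
ctrl.move_to(p,down(b[1]))
print(readout.get_time_s(),readout.get_tool_pos(),readout.get_contact_force(),readout.get_grip_width())
ctrl.move_l([*PAD,.108],rate=.15)
print(readout.get_time_s(),readout.get_tool_pos(),readout.get_contact_force())
snap('scene','s1.png'); snap('top','t1.png')
E
```

```text
1.4
(np.float64(1.5608460303731317), 5.0973889803846895, array([ 6.53586730e-01,  2.54912151e-01, -4.44512963e-01,  4.44089210e-16,
       -8.71371212e-01,  1.30220960e+00]))
[0.6265, 0.222, 0.14] 0.39 [ 0.58  0.54 -0.03  0.   -1.    2.94]
[0.6265, 0.222, 0.14] 1.96 [ 0.58  0.54 -0.03  0.   -1.   -1.77]
[0.6265, 0.222, 0.14] 3.53 [ 0.58  0.54 -0.03  0.   -1.   -0.2 ]
[0.6265, 0.222, 0.14] 0.14 [ 0.58  0.54 -0.03  0.   -1.    2.7 ]
[0.6265, 0.222, 0.14] 1.71 [ 0.58  0.54 -0.03  0.   -1.   -2.02]
[0.6265, 0.222, 0.14] -1.43 [ 0.58  0.54 -0.03  0.   -1.    1.12]
[0.6265, 0.222, 0.26] 0.39 [ 0.58  0.45  0.13  0.   -1.25  2.94]
[0.6265, 0.222, 0.26] 1.96 [ 0.58  0.45  0.13  0.   -1.25 -1.77]
[0.6265, 0.222, 0.26] 3.53 [ 0.58  0.45  0.13  0.   -1.25 -0.2 ]
[0.6265, 0.222, 0.26] 0.14 [ 0.58  0.45  0.13  0.   -1.25  2.7 ]
[0.6265, 0.222, 0.26] 1.71 [ 0.58  0.45  0.13  0.   -1.25 -2.02]
[0.6265, 0.222, 0.26] -1.43 [ 0.58  0.45  0.13  0.   -1.25  1.12]
[0.639, -0.181, 0.07] 0.39 [-0.03  0.61 -0.1   0.   -0.86 -2.72]
[0.639, -0.181, 0.07] 1.96 [-0.03  0.61 -0.1   0.   -0.86 -1.15]
[0.639, -0.181, 0.07] 3.53 [-0.03  0.61 -0.1   0.   -0.86  0.42]
[0.639, -0.181, 0.07] 0.14 [-0.03  0.61 -0.1   0.   -0.86 -2.97]
[0.639, -0.181, 0.07] 1.71 [-0.03  0.61 -0.1   0.   -0.86 -1.4 ]
[0.639, -0.181, 0.07] -1.43 [-0.03  0.61 -0.1   0.   -0.86  1.74]
4.8583 [0.46678452 0.15551215 0.16006606] [ 0.29823213 -0.23786427  0.16114741] 3.0885356955257073e-05
5.3583 [0.46695534 0.15587857 0.10820695] [ 0.35154781 -0.1874384   1.14604593]
```

Run:
```python
import cv2
s=cv2.imread('pics/s1.png');cv2.imwrite('pics/s1z.png',cv2.resize(s[90:245,200:390],None,fx=4,fy=3.8,interpolation=cv2.INTER_CUBIC))
```

```text
(no output)
```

View pics/s1z.png

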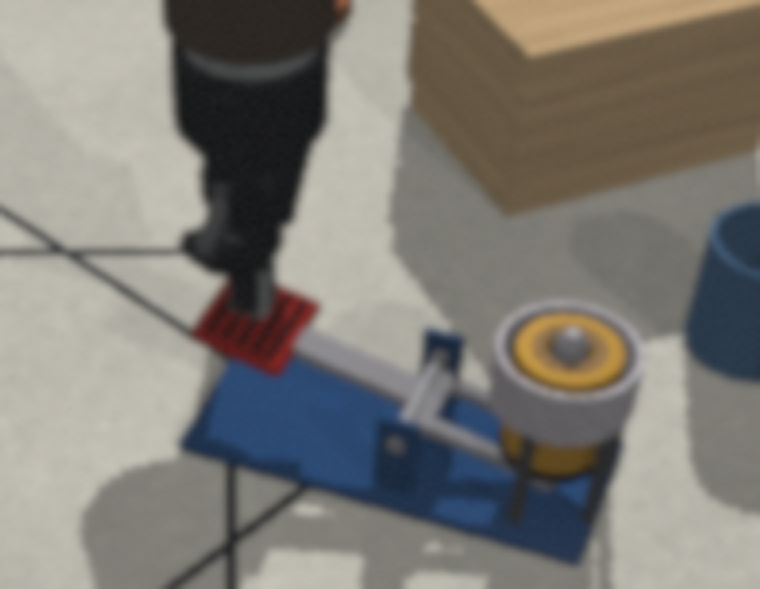

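The closed fingertips sit about 8 mm over the middle of the red pad (tip at zoomed (258,305), pad centre at (256,327)), as planned. Next I'll press.

```bash
python3 - <<'E'
from h import *
z=.108
for z in (.095,.08,.065,.057):
    ctrl.move_l([*PAD,z],rate=.08); print(z,readout.get_tool_pos().round(4),np.round(readout.get_contact_force(),1))
while z>.046:
    z-=.0015; ctrl.move_l([*PAD,z],rate=.05); f=readout.get_contact_force(); print(round(z,4),readout.get_tool_pos().round(4),np.round(f,1))
    if f[2]>24: break
ctrl.wait(.3); print(readout.get_contact_force(),readout.get_time_s())
snap('scene','s2.png')
E
python3 - <<'E'
import cv2
s=cv2.imread('pics/s2.png');cv2.imwrite('pics/s2z.png',cv2.resize(s[90:245,200:390],None,fx=4,fy=3.8,interpolation=cv2.INTER_CUBIC))
E
```

```text
0.095 [0.4676 0.1568 0.096 ] [0.7 1.1 2.1]
0.08 [0.4664 0.1561 0.0803] [-0.8  1.   3.1]
0.065 [0.4665 0.1561 0.0654] [-1.6  0.4  4. ]
0.057 [0.4672 0.1564 0.0577] [-0.8  0.1  5.4]
0.0555 [0.4674 0.1565 0.0567] [-1.5  1.3  8.8]
0.054 [0.4676 0.1565 0.0555] [-1.3  0.4  9.2]
0.0525 [0.4678 0.1567 0.0541] [-1.6 -0.3 10.4]
0.051 [0.4679 0.1567 0.0535] [-2.4  0.6 16.8]
0.0495 [0.468  0.1567 0.053 ] [-6.1 -1.3 24.4]
[-5.34626344 -0.67401081 25.06531358] 8.2333
```

View pics/s2z.png

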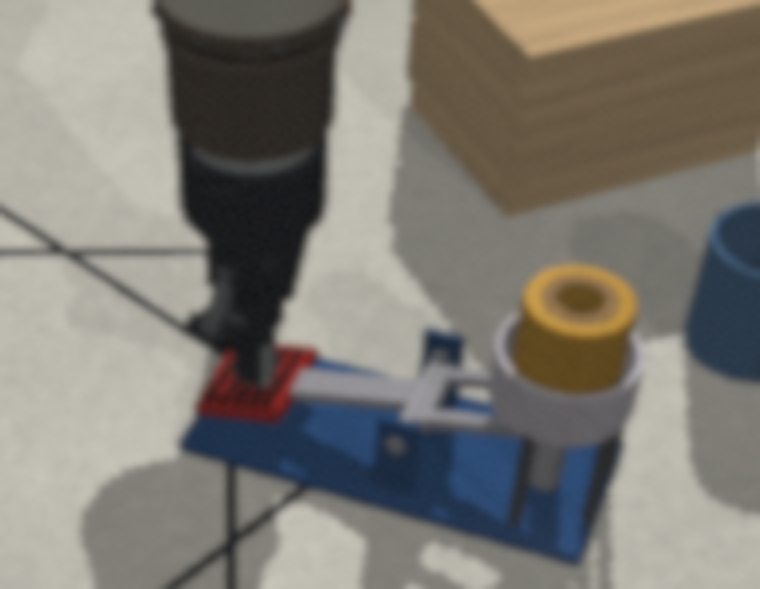

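The stop is reached: the stiffness jumps at about 0.0535, and 25 N is above the 12 N spring. The golden spool now stands well above the rim, with its top at zoomed (580,300). I'll raise the tool, check the pedal returned, and measure the raised spool.

Run:
```python
from h import *
ctrl.move_l([*PAD,.09],rate=.1); ctrl.move_l([*PAD,.25],rate=.25)
p=np.array([.56,.06,.30]); 
effector.command_gripper(.085)
S=snap('scene','s3.png');ms=masks_of('scene','spool')
T=snap('top','t3.png');mt=masks_of('top','spool')
for s,m in((S,ms),(T,mt)):
    for k in m[:2]: print(k['conf'],k['xy'],k['region'].sum(),at_z(s,k['xy'],.1495))
print(readout.get_time_s(),readout.get_contact_force())
import pickle; pickle.dump((S,T,ms,mt),open('p3.pkl','wb'))
a=cv2.resize(S['frame'][140:245,240:370],None,fx=5.5,fy=5.5,interpolation=cv2.INTER_CUBIC)
b=cv2.resize(T['frame'][140:270,190:290],None,fx=4.5,fy=4.5,interpolation=cv2.INTER_CUBIC)
cv2.imwrite('pics/s3z.png',a[:,:,::-1]);cv2.imwrite('pics/t3z.png',b[:,:,::-1])
```

```text
0.56 [344.5, 174.3] 871 [0.63773527 0.21084248 0.1495    ]
0.68 [222.8, 174.0] 466 [0.61760016 0.22671369 0.1495    ]
10.6167 [-0.06975649  0.67214128 -0.19664027]
```

View pics/s3z.png

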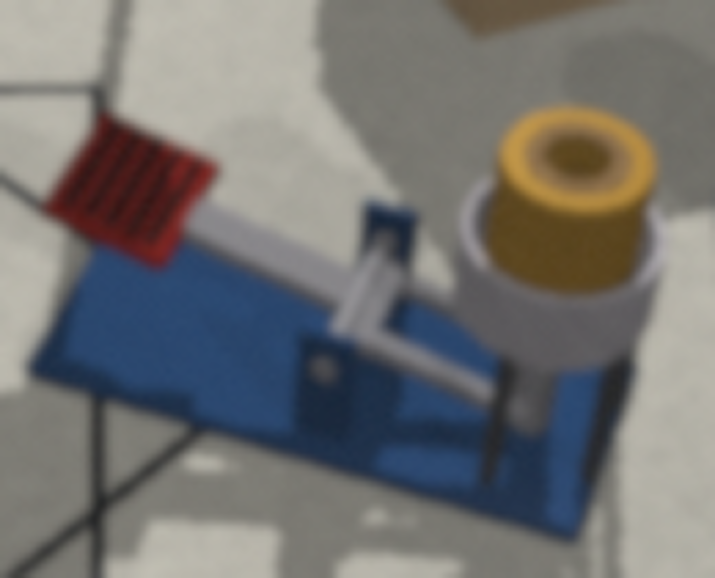

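View pics/t3z.png

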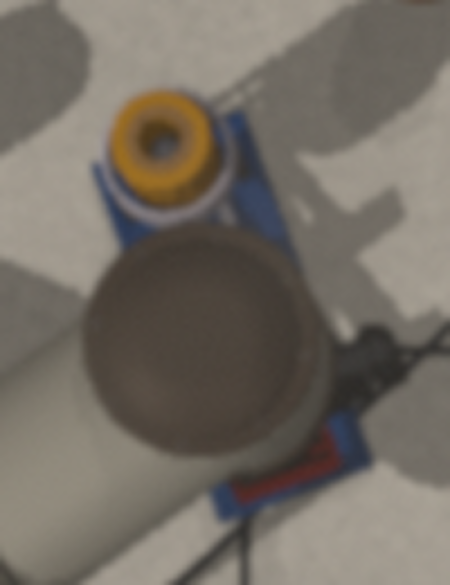

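Run:
```python
from h import *; import pickle
S,T,_,_=pickle.load(open('p3.pkl','rb'))
us=(np.array([577.5,159.5])+.5)/5.5-.5+[240,140]; ut=(np.array([161,141])+.5)/4.5-.5+[190,140]
print(at_z(S,us,.1495),at_z(T,ut,.1495))
A=[];b=[]
for s,u in((S,us),(T,ut)):
    o,d=ray(s,u); d=d/np.linalg.norm(d); M=np.eye(3)-np.outer(d,d); A.append(M);b.append(M@o)
X=np.linalg.lstsq(np.vstack(A),np.hstack(b),rcond=None)[0]; print('tri',X)
```

```text
[0.62796    0.22419841 0.1495    ] [0.62541087 0.22062346 0.1495    ]
tri [0.62694421 0.22196815 0.14992153]
```

Run:
```python
from h import *
P=np.array([.6268,.222]); o=down(.137-np.pi/2)
ctrl.move_to([*P,.25],o)
ctrl.move_l([*P,.17],rate=.15); ctrl.move_l([*P,.1405],rate=.06)
print(readout.get_tool_pos().round(4),readout.get_contact_force().round(2),readout.get_time_s())
S=snap('scene','s4.png')
cv2.imwrite('pics/s4z.png',cv2.resize(S['frame'][60:245,230:420],None,fx=4,fy=3.2,interpolation=cv2.INTER_CUBIC)[:,:,::-1])
```

```text
[0.6269 0.222  0.1403] [-0.43 -0.    1.29] 12.6667
```

View pics/s4z.png

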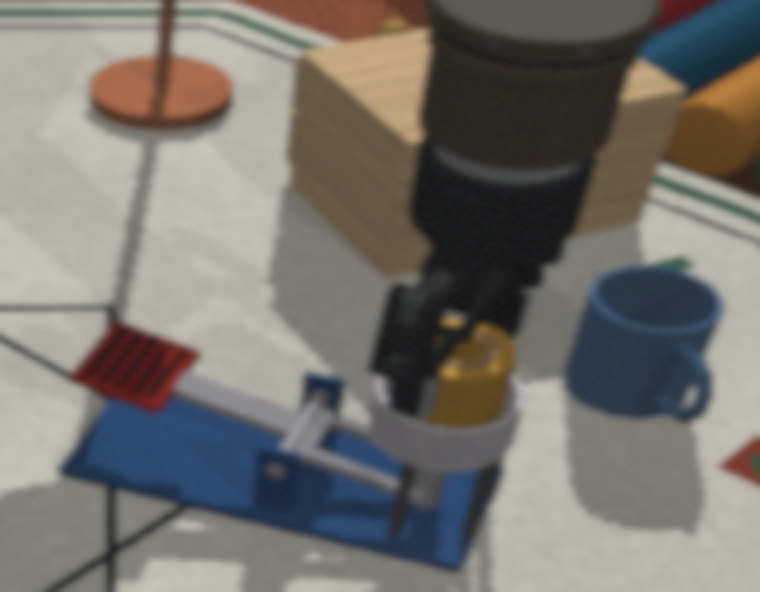

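The fingers straddle the spool above the rim, with the near finger at zoomed (415,370) and the spool at (465,375). I'll grip and draw it straight up.

Run:
```python
from h import *
w=effector.command_gripper(.04,35)
print(w,readout.get_grip_width(),readout.get_contact_force().round(2),readout.get_tool_pos().round(4))
P=readout.get_tool_pos()
for dz in (.006,.02,.06,.14):
    ctrl.move_l([.6268,.222,.1405+dz],rate=.06 if dz<.03 else .12); print(dz,readout.get_contact_force().round(2),readout.get_grip_width().round(4))
S=snap('scene','s5.png')
print(readout.get_time_s(),readout.get_tool_pos())
```

```text
False 0.05423188712096307 [0.03 0.67 1.21] [0.627  0.2222 0.141 ]Traceback (most recent call last):
  File "<stdin>", line 6, in <module>
AttributeError: 'float' object has no attribute 'round'
```

Run:
```python
from h import *
print(readout.get_tool_pos().round(4),readout.get_contact_force().round(2))
for dz in (.02,.06,.14):
    ctrl.move_l([.6268,.222,.1405+dz],rate=.06 if dz<.03 else .12); print(dz,readout.get_contact_force().round(2),round(readout.get_grip_width(),4))
S=snap('scene','s5.png')
print(readout.get_time_s(),readout.get_tool_pos())
```

```text
[0.6268 0.222  0.1467] [-0.28  0.71 -2.11]
0.02 [ 0.64  0.05 -1.29] 0.0544
0.06 [ 0.07  0.36 -1.64] 0.0545
0.14 [-1.3  -0.66 -1.43] 0.0543
15.0833 [0.62622064 0.22180121 0.27889099]
```

View pics/s5.png

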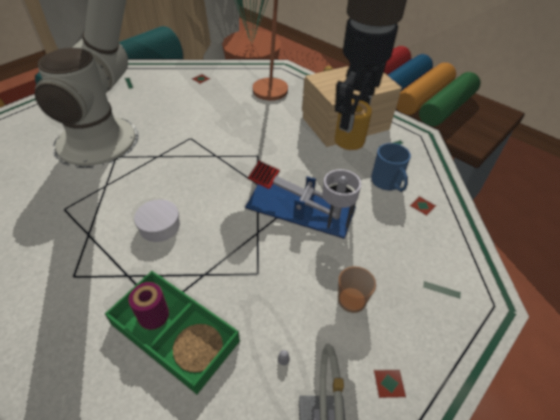

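The spool is held upright at (353,125), clear of the spindle; the ring at (341,187) is empty. I'll carry it to above the cork.

Run:
```python
from h import *
o=down(.137-np.pi/2); C=[.640,-.181]
ctrl.move_to([*C,.22],o)
ctrl.move_l([*C,.12],rate=.12)
print(readout.get_tool_pos().round(4),readout.get_contact_force().round(2),round(readout.get_grip_width(),4),readout.get_time_s())
S=snap('scene','s6.png');ms=masks_of('scene','spool');T=snap('top','t6.png')
for k in ms[:2]: print(k['conf'],k['xy'],k['region'].sum())
print('proj bottom centre/left/right at z=.0595',proj(S,[[*C,.0595]]),proj(S,[[*C,.1295]]))
a=cv2.resize(S['frame'][230:410,90:290],None,fx=3.3,fy=3.3,interpolation=cv2.INTER_CUBIC);cv2.imwrite('pics/s6z.png',a[:,:,::-1])
```

```text
[ 0.6407 -0.181   0.121 ] [ 0.46  1.16 -1.65] 0.0547 17.575
0.69 [193.4, 324.6] 1288
0.53 [197.7, 354.5] 1057
proj bottom centre/left/right at z=.0595 [[191.69359061 334.00514904]] [[185.49191078 312.95556314]]
```

View pics/s6z.png

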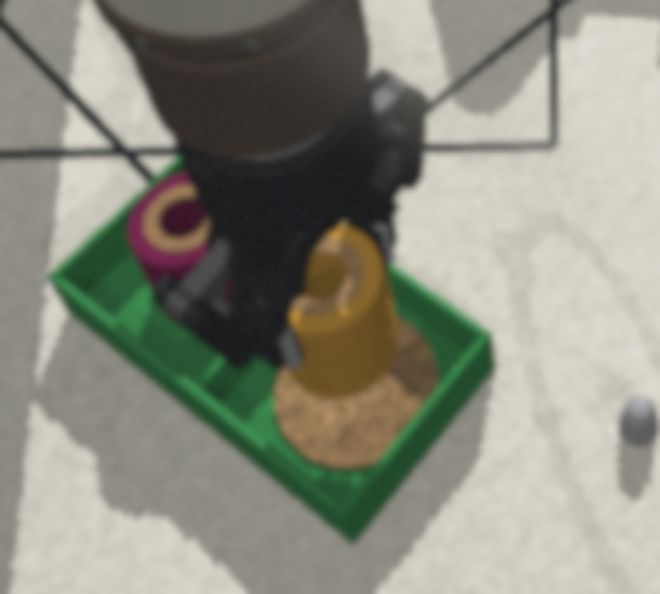

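Run:
```python
from h import *
S=imaging.snapshot('scene'); ms=masks_of('scene','spool')
f=S['frame']; hsv=cv2.cvtColor(f,cv2.COLOR_RGB2HSV)
m=((hsv[...,0]>11)&(hsv[...,0]<24)&(hsv[...,1]>165)).astype(np.uint8); m[:290]=0; m[360:]=0; m[:,:170]=0; m[:,220:]=0
for r in range(294,356,3): 
    c=np.where(m[r])[0]; k=np.where(ms[0]['region'][r])[0]
    print(r,(c.min(),c.max()) if len(c) else None,(k.min(),k.max()) if len(k) else None)
v=f.copy(); t=np.linspace(0,2*np.pi,60)
C=[.6407,-.181]
v=cv2.resize(v[280:370,160:230],None,fx=6.5,fy=6.5,interpolation=cv2.INTER_CUBIC)
for z,col in((.0605,(255,0,0)),(.1305,(0,0,255))):
    p=proj(S,np.c_[C[0]+.028*np.cos(t),C[1]+.028*np.sin(t),z+0*t]); p=((p-[160,280]+.5)*6.5-.5)
    cv2.polylines(v,[p.astype(np.int32)],True,col,1)
cv2.imwrite('pics/s6y.png',v[:,:,::-1])
```

```text
294 None None
297 None None
300 (np.int64(192), np.int64(196)) (np.int64(190), np.int64(198))
303 (np.int64(198), np.int64(201)) (np.int64(187), np.int64(202))
306 (np.int64(200), np.int64(203)) (np.int64(185), np.int64(204))
309 (np.int64(185), np.int64(204)) (np.int64(184), np.int64(205))
312 (np.int64(184), np.int64(204)) (np.int64(183), np.int64(205))
315 (np.int64(185), np.int64(205)) (np.int64(182), np.int64(206))
318 (np.int64(186), np.int64(205)) (np.int64(181), np.int64(207))
321 (np.int64(197), np.int64(206)) (np.int64(179), np.int64(207))
324 (np.int64(193), np.int64(207)) (np.int64(178), np.int64(208))
327 (np.int64(179), np.int64(207)) (np.int64(178), np.int64(209))
330 (np.int64(181), np.int64(208)) (np.int64(179), np.int64(209))
333 (np.int64(182), np.int64(208)) (np.int64(180), np.int64(209))
336 (np.int64(184), np.int64(207)) (np.int64(181), np.int64(208))
339 (np.int64(184), np.int64(205)) (np.int64(181), np.int64(207))
342 (np.int64(182), np.int64(204)) (np.int64(179), np.int64(205))
345 (np.int64(182), np.int64(200)) (np.int64(180), np.int64(202))
348 (np.int64(188), np.int64(189)) (np.int64(184), np.int64(198))
351 None None
354 None None
```

View pics/s6y.png

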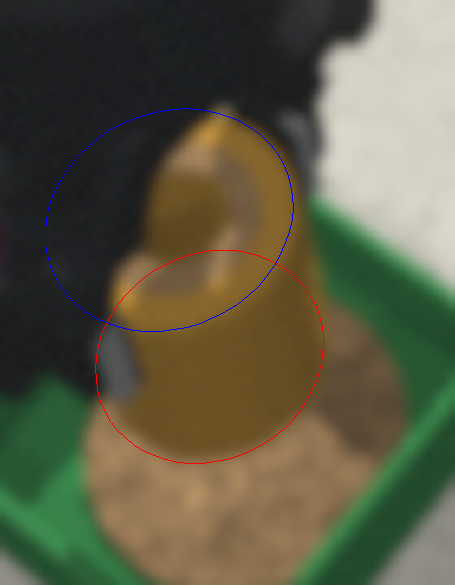

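View pics/t6.png

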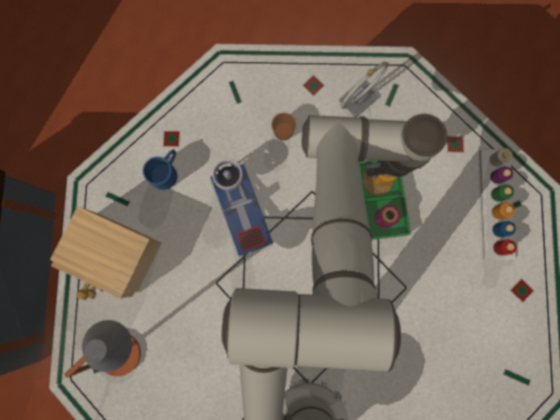

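The predicted outlines line up with the held spool, so it is upright to within about 2°. Over the cork the fit is within a few mm, and the cork has 14 mm of margin. I'll lower it with force checks.

Run:
```python
from h import *
C=[.641,-.1805]
ctrl.move_l([*C,.076],rate=.1); ctrl.wait(.1)
z=.076; f0=readout.get_contact_force()[2]; print(readout.get_tool_pos().round(4),f0)
while z>.062:
    z-=.001; ctrl.move_l([*C,z],rate=.03); f=readout.get_contact_force(); print(round(z,4),readout.get_tool_pos().round(4)[2],f.round(1))
    if f[2]-f0>5: break
S=snap('scene','s7.png'); print(readout.get_time_s())
cv2.imwrite('pics/s7z.png',cv2.resize(S['frame'][230:410,90:290],None,fx=3.3,fy=3.3,interpolation=cv2.INTER_CUBIC)[:,:,::-1])
```

```text
[ 0.6417 -0.1806  0.0769] -0.7513681061447475
0.075 0.0755 [-0.2 -0.  -2.2]
0.074 0.074 [ 0.4 -0.8 -2.6]
0.073 0.0729 [-0.6 -0.  -2. ]
0.072 0.0719 [-0.3 -0.4 -0.4]
0.071 0.0709 [-0.4 -0.3 -0.7]
0.07 0.0699 [-0.4 -0.2 -0.9]
0.069 0.0694 [-1.1 -1.1  1.2]
0.068 0.0694 [-1.9  1.   5. ]
20.5667
```

View pics/s7z.png

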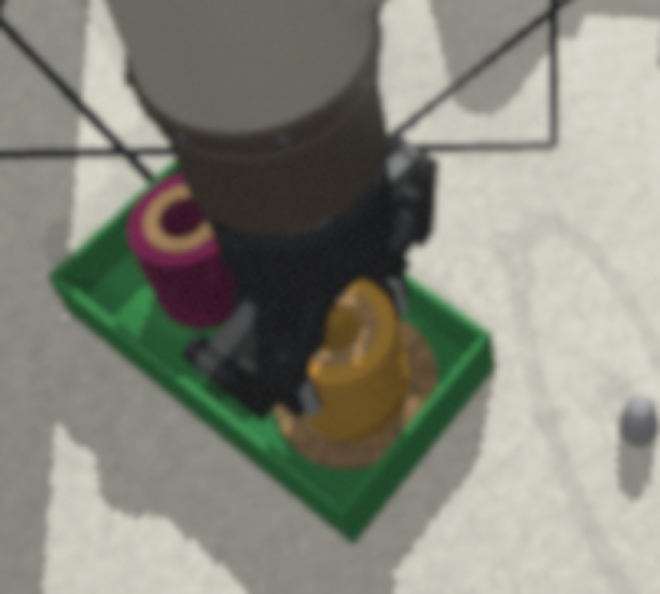

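Contact came at TCP z = 0.0694, as predicted for the cork, and the spool stands inside the disc. I'll release it and back away.

Run:
```python
from h import *
C=readout.get_tool_pos()
ctrl.move_l([C[0],C[1],.0692],rate=.03); print(readout.get_contact_force().round(1))
effector.command_gripper(.075); print(readout.get_grip_width(),readout.get_contact_force().round(1))
ctrl.move_l([C[0],C[1],.13],rate=.06); print(readout.get_contact_force().round(1))
ctrl.move_l([C[0],C[1],.25],rate=.2)
ctrl.set_joints([-0.892, 0.385, 0.008, 0, -1.194, -0.259]); ctrl.wait(.3)
S=snap('scene','s8.png');T=snap('top','t8.png'); print(readout.get_time_s(),readout.get_contact_force().round(1))
for cam,s in(('scene',S),('top',T)):
    for t in ['spool','spare_spool','votive','thimble','tin','mug']:
        for m in masks_of(cam,t)[:1]: print(cam,t,round(m['conf'],2),np.round(m['xy'],1))
cv2.imwrite('pics/s8z.png',cv2.resize(S['frame'][250:400,90:250],None,fx=3.8,fy=3.8,interpolation=cv2.INTER_CUBIC)[:,:,::-1])
```

```text
[-0.7  0.8  1.9]
0.07508537084166801 [ 0.4 -0.4  0.4]
[-0.6  0.3  0.2]
25.4583 [ 1.  -0.2 -1.1]
scene spool 0.67 [191.6 336.8]
scene spare_spool 0.56 [148.5 305. ]
scene votive 0.82 [353.6 288.8]
scene thimble 0.58 [281.3 356.2]
scene tin 0.84 [159.9 222. ]
scene mug 0.6 [271.7 178.8]
top spool 0.64 [378.2 174.3]
top spare_spool 0.73 [385.8 217.2]
top votive 0.85 [283.3 127.5]
top thimble 0.71 [333.1 282.6]
top tin 0.4 [379.3 174.8]
top mug 0.88 [161.6 172.1]
```

View pics/s8z.png

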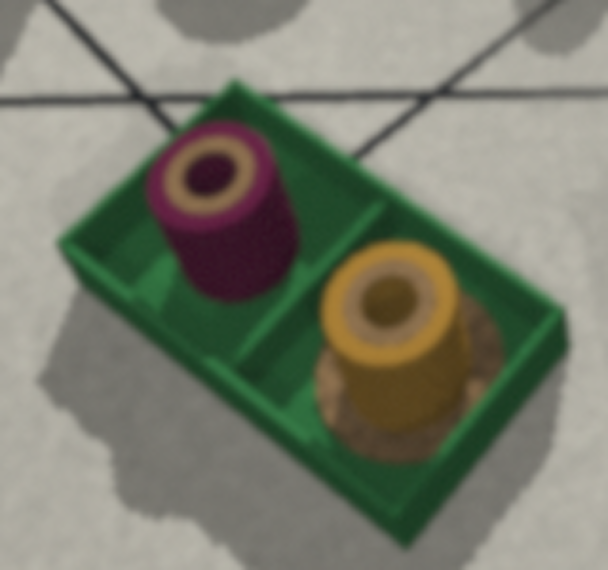

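View pics/s8.png

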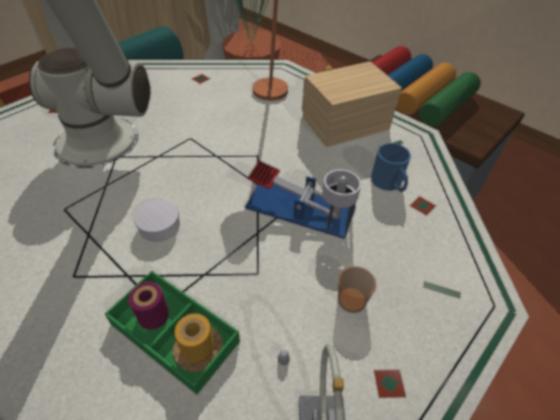

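View pics/t8.png

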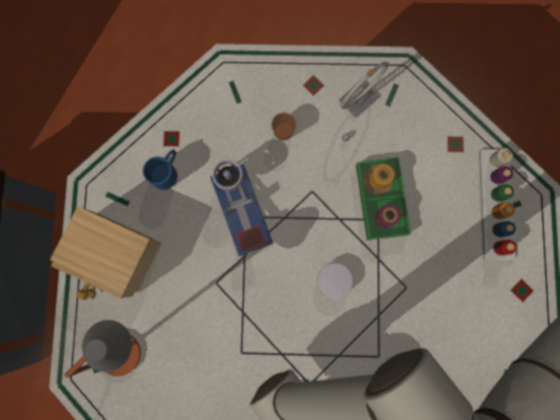

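The golden spool stands upright, well inside the cork disc, at (193,340) in the scene view. The purple spool is still at (148,305), the pedal is up, and nothing else looks moved. I'll hand it in.

```bash
python3 -c "
from h import *
workorder.sign_off(); print(readout.get_time_s())"
```

```text
the job is handed in; nothing more can be done
the job is handed in; nothing more can be done
```

The golden spool stands upright on the cork disc, and I handed the job in at about 25.5 s on the robot's clock; the limit is 51 s.

- **Pedal:** I pressed it with closed fingertips. It stiffened at the height expected for its stop, at 25 N against the 12 N spring. The pictures show that the spool rose about 35 mm and the pedal came back up.
- **Spool:** I gripped it above the ring and drew it straight up off the spindle. It touched the cork at TCP height 69.4 mm, within 1 mm of my estimate, and I released it at about 2 N of contact force.
- **Last pictures:** The spool sits inside the disc's edge, the robot is back at its start pose and clear, and the purple spool, votive, thimble, tin and mug look where they were.
- **Disagreements:** The two cameras differed by up to about 4 mm, so I averaged them. In the final check the network mislabelled the mug in one view and the thimble and tin in the other. I went by the pictures for those.
- **Grip width:** It read 54 to 55 mm on the 56 mm spool, and the spool did not slip.

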